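# Seat the vial that stands proud and start the sampler

## Task

One of the six capped vials in the rack stands higher than the rest: with the fingertips, press it gently down until it is fully home, its cap level with the others. Only then press the round key on the control panel gently down and let it come back up. Do not touch the other vials or the two square keys, do not lift anything, and leave everything else on the bench where it stands.

Things in the scene. Friction and masses are not known exactly. Their poses are not given: they have to be found in the camera images.
- rack: fixed vial rack, black base and aluminium top plate, 130 x 180 mm, top plate at 55 mm height; origin at the centre of its underside on the bench. Six wells in two rows: at x = -26 and +26 mm, y = -52, 0 and +52 mm in the rack's own frame (spacing 52 mm both ways). Rack and control panel may change sides of the bench
- vial_proud_cap (a point): centre of the top of the cap of the vial that stands proud: glass vial 23 mm in diameter, 75 mm tall, with an aluminium cap 23 mm in diameter; it may be in any of the six wells. Its cap top is 102 to 107 mm above the bench at the start, 85 mm once fully home, level with the other vials. z up
- vial_proud (a joint): how far the proud vial has been pushed down its snug well, m: 0 to 0.005 at the start, 0.022 fully home. Fully home it meets a stiff rubber cushion (6 N per mm) at the bottom of the well that gives a little when pressed harder and springs back. It slides against a steady friction of about 4 N and stays where it is left; negative values mean it has been pulled up
- vial1: another capped vial, same kind and size, already home in its well, cap top 85 mm above the bench; origin at the centre of its underside, 10 mm above the bench. Not to be touched
- vial2: another capped vial, same kind and size, already home in its well, cap top 85 mm above the bench; origin at the centre of its underside, 10 mm above the bench. Not to be touched
- vial3: another capped vial, same kind and size, already home in its well, cap top 85 mm above the bench; origin at the centre of its underside, 10 mm above the bench. Not to be touched
- vial4: another capped vial, same kind and size, already home in its well, cap top 85 mm above the bench; origin at the centre of its underside, 10 mm above the bench. Not to be touched
- vial5: another capped vial, same kind and size, already home in its well, cap top 85 mm above the bench; origin at the centre of its underside, 10 mm above the bench. Not to be touched
- panel: fixed control panel, low white box 120 x 220 mm, 36 mm high, with three white keys in a row along its y axis, 62 mm apart, and a dark strip behind them; origin at the centre of its underside on the bench
- key_round_top (a point): centre of the top face of the round key, a white disc 32 mm in diameter whose top is 48 mm above the bench (about 10 mm above the panel face); it may be in any of the three places. z up
- key_round (a joint): how far the round key is pressed, m: 0 up, 0.006 fully down on a slightly giving rubber pad (6 N per mm); a spring brings it back up, about 2 N to start it, 5 N at 0.0025, 9 N at 0.006; it counts as pressed from 0.0025
- key_square1 (a joint): travel of one square key (29 x 29 mm, same height as the round key), m, 0 up. Not to be pressed
- key_square2 (a joint): travel of the other square key, same size, m, 0 up. Not to be pressed
- spare_vial: loose capped vial, 23 mm in diameter, 75 mm tall, standing on the bench between rack and panel; origin at the centre of its underside. Leave alone
- beaker: loose glass beaker, 60 mm in diameter, 70 mm tall, standing between rack and panel; origin at the centre of its underside. Leave alone
- amber_bottle: loose amber bottle, 68 mm in diameter, 150 mm tall, behind the work; origin at the centre of its underside. Leave alone
- jar: loose white jar, 64 mm in diameter, 85 mm tall, at the left; origin at the centre of its underside. Leave alone
- spatula: loose spatula with a black handle, 170 mm long, lying at the right. Leave alone
- mouse: loose black computer mouse, 105 x 60 x 33 mm, behind the work; origin at the centre of its underside. Leave alone

How it is judged:
By the outcome, as a careful person would: the job done as asked, in the order asked, and still so for the second after the job is handed in, with the robot touching nothing.
It also fails if it takes over 42 s, if anything falls off the work surface, if the arm or the gripper's body presses on something with over 40 N, if the wrist force passes 120 N, or if a joint passes its speed limit or range.

## Robot

A 6-joint arm with a two-finger parallel gripper is mounted at the origin on the work surface. World frame = base frame: x ahead of the robot, y to its left, z up, the work surface at z = 0. Lengths are in m, angles in rad, forces in N, time in s.
With the tool pointing down it reaches from about 0.375 to 0.975 m from the base axis. Payload 3.8 kg.
Tool frame: the origin (TCP) lies at the very end of the fingers, on their centre line; the grasp point (between the pads) lies 19 mm behind it; x points along the fingers, y is the direction in which the jaws open and shut, and the axes are right-handed (so a half turn about x gives the same grasp; the last joint's range is limited). The gripper opens to 88 mm and grips with 3 to 60 N. Pads are 18 mm wide; open, the fingers measure 123 mm over their backs; the gripper's body (75 mm by 187 mm) begins 45 mm behind the grasp point.
Start: joints at [-1.245, 0.264, 1.604, -0, 1.274, -0.037], TCP at [0.24, -0.631, 0.239] pointing down, gripper open.
Joint ranges: [-2.63, 2.63], [-0.94, 2.18], [0.31, 2.57], [-1.31, 4.45], [0, 2.66], [-2.55, 2.55]. Speed limits (rad/s): [2.57, 2.57, 3.14, 3.14, 3.14, 3.14].

## Interface

Orientations are given as a unit quaternion [w, x, y, z].
In Python, from station import manip gives the robot as it stands.
- The arm moves only by the shell command python3 -m pendant 'ROWS' [FORCE]. ROWS is text: rows parted by semicolons, each of 7 numbers parted by spaces: the shift along the tool's x, y, z in m, then the turn, a rotation vector about the tool's x, y, z in rad, then the gripper command: -1 is shut, 1 is fully open, values between are in proportion. In form: tx ty tz rx ry rz claw; .... A call has 1 to 10 rows; each row is the pose to reach, as a shift and turn from the pose commanded when the call began, along the tool's axes at that moment; what a row does not reach only later rows make up. A row lasts 1/10 s, in which the tool goes at most 50 mm and 8.59 degrees, less where a joint would pass 70% of its speed; a pose out of reach is approached as far as the arm can. A call with a gripper value outside its range is refused whole. The fingers move at their own pace and stop on an object; FORCE is the grip in N (left out, the last holds). Time passes only in rows, so rows that repeat a pose let the fingers close. It gives the time, the measured TCP pose, the force and the opening at its end, in the units of the state.
- manip.observe(): the state, without advancing time (a new reading comes with each control period).
- manip.grab_frame(name): name is "scene" or "side" or "wrist"; returns a dict with "image" (420x560x3 uint8, red, green, blue), "fov_y" (degrees; the focal length in pixels is half the picture's height over the tangent of half this angle, whatever the lens; pixels are square), "cx", "cy" (the principal point, pixels), "rvec" (rotation vector, rad) and "tvec" (3), from world to camera coordinates, as OpenCV has them; the wrist camera has in their place "T_tool_cam" (4x4, takes a point from camera to tool coordinates, whose origin is the TCP and whose axes are the tool frame's). Camera axes: x right, y down, z forward; pixel columns grow to the right and rows downward; lengths in m; the calibration is good to about 2 mm. The wrist camera is an equidistant fisheye: a pixel r from the principal point sees the ray r / f radians off the axis. A picture is of the moment at which its call begins: read the wrist's pose just before it. There is no depth.
- manip.finish_job(): hands the job in, once; it reports no verdict.
The state is a dict: "time": time; "q": joint angles; "joint_velocities": joint speeds; "joint_torque": joint torques, N m; "eef_pos": TCP position; "orientation": TCP orientation; "ft_force": force on the tool from outside, world axes, zero at the start; "moment": the same for the moment, N m; "gripper_width": finger opening in m.
Only numpy, scipy, OpenCV 4.12 (cv2) and the standard library are available. Lean on these libraries where they do the work, as an engineer would, in place of code of your own. Each camera call takes 0.05 s, during which the arm holds its last target. There are 200 camera calls.

## Working session

There is one attempt and no reset: what is moved stays moved. The work goes in short steps, Python scripts to look and compute and a shell command to move; the robot and the scene stay as the last step left them, time stands still between calls to the robot, and variables do not carry over. Pictures are saved under pics/ and viewed, about 8 in all and at most 12, crops included, and the job is handed in when it is done.

```bash
mkdir -p pics; python3 - <<'E'
from station import manip
import cv2,pickle
s=manip.observe();print(s)
d={}
for n in("scene","side","wrist"):
    f=manip.grab_frame(n);d[n]=f
    cv2.imwrite(f"pics/{n}0.png",f["image"][:,:,::-1])
    print(n,{k:v for k,v in f.items() if k!="image"})
pickle.dump((s,d),open("d0.pkl","wb"))
E
```

```text
{'time': 0.0, 'q': array([-1.24487563e+00,  2.64759322e-01,  1.60537601e+00, -1.04144260e-05,
        1.27368714e+00, -3.68985710e-02]), 'joint_velocities': array([-0.00031614,  0.00097626, -0.00064872,  0.00176885,  0.00055969,
        0.00091881]), 'joint_torque': array([-1.78588616e-03, -5.02117646e+01, -3.56874919e+01,  7.29343481e-02,
        2.92844995e-02, -1.62882834e-04]), 'eef_pos': array([ 0.23933331, -0.63038477,  0.23738276]), 'orientation': array([-0.12679491, -0.69538577, -0.12835417,  0.69561979]), 'ft_force': array([-0.63078377, -0.75254413,  0.19208369]), 'moment': array([-0.0698618 , -0.00846328, -0.02801001]), 'gripper_width': 0.08826824924697521}
scene {'fov_y': 51.695920949534866, 'cx': 279.0936047550748, 'cy': 208.68920061652383, 'rvec': array([ 0.68324368,  2.49419337, -1.35078988]), 'tvec': array([ 0.53341914, -0.11133885,  1.51068619])}
side {'fov_y': 56.435280503299914, 'cx': 278.7084177295816, 'cy': 206.01575765518226, 'rvec': array([ 0.11015533, -2.66675785,  1.56583899]), 'tvec': array([0.59755099, 0.11797701, 1.01447097])}
wrist {'fov_y': 65.70646984690485, 'cx': 275.51867565510264, 'cy': 205.69532004581322, 'T_tool_cam': array([[-2.52841511e-04, -2.61271320e-01,  9.65265370e-01,
        -1.46553759e-01],
       [ 9.99999968e-01, -4.14501277e-05,  2.50720456e-04,
         2.87293905e-04],
       [-2.54956915e-05,  9.65265402e-01,  2.61271322e-01,
        -6.62930493e-02],
       [ 0.00000000e+00,  0.00000000e+00,  0.00000000e+00,
         1.00000000e+00]])}
```

View pics/scene0.png

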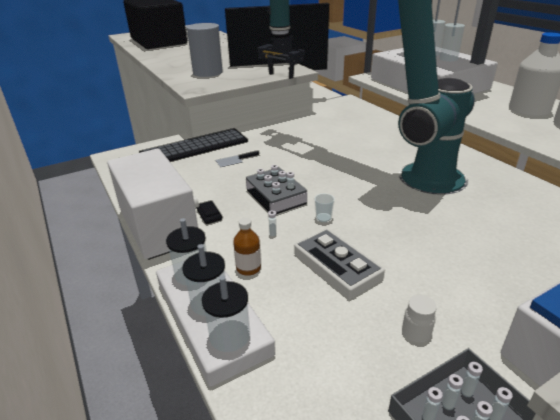

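View pics/side0.png

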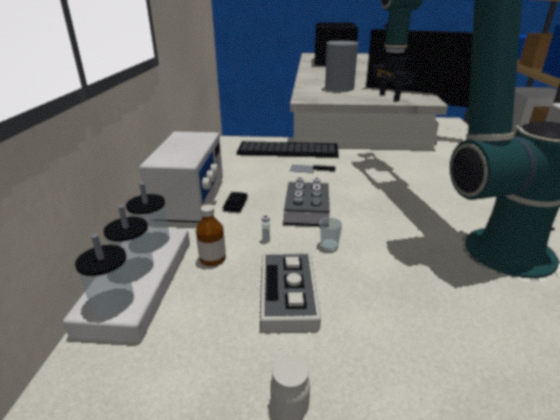

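The scene view shows the rack at about (277,187) and the panel at about (340,262). The round key is in the middle at about (341,252), or (294,280) in the side view. Next I'll make enlarged crops.

```bash
python3 - <<'E'
import cv2,pickle,numpy as np
s,d=pickle.load(open("d0.pkl","rb"))
def c(n,x,y,w,h,k):
    im=d[n]["image"][y:y+h,x:x+w,::-1]
    im=cv2.resize(im,None,fx=k,fy=k,interpolation=cv2.INTER_CUBIC)
    for i in range(0,w,10): cv2.putText(im,str(x+i),(i*k,8),0,.3,(0,0,255)); im[::4,i*k]=(0,0,255)
    for i in range(0,h,10): cv2.putText(im,str(y+i),(0,i*k+4),0,.3,(0,0,255)); im[i*k,::4]=(0,0,255)
    return im
a=np.hstack([c("scene",238,160,80,60,5),c("side",270,170,80,60,5)])
b=np.hstack([c("scene",290,230,100,75,4),c("side",245,250,100,75,4)])
cv2.imwrite("pics/crop0.png",np.vstack([a,b]))
E
```

```text
(no output)
```

View pics/crop0.png

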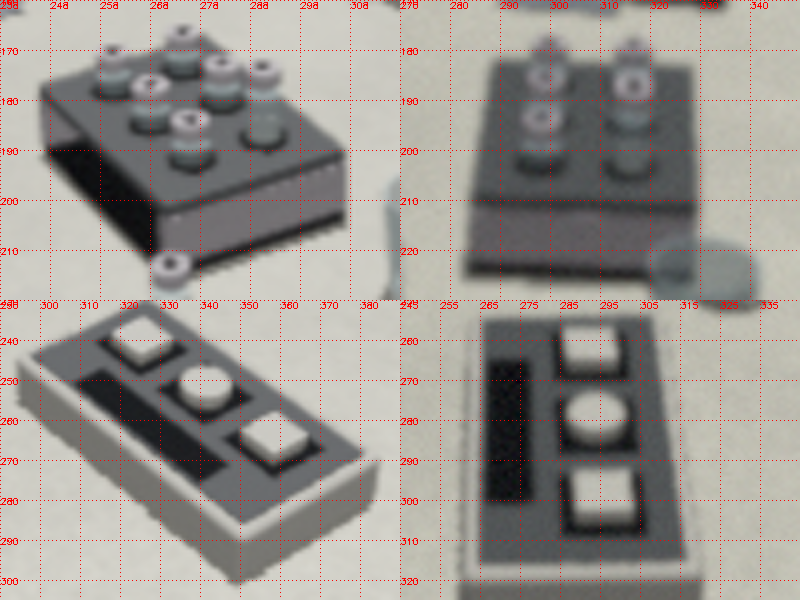

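View pics/wrist0.png

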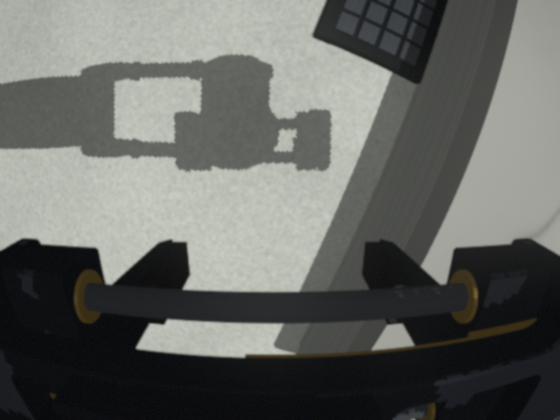

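Crops: the scene view has home caps at (260,170.5), (268,177), (276,184), (274.5,165.5) and (282.5,173). The proud vial at (290.5,173.5), with its long glass showing, is the third in the robot-side row. The round key top is at (341,250) in the scene view and (294,277.5) in the side view.

```bash
cat > h.py <<'E'
import cv2,numpy as np
from scipy.spatial.transform import Rotation as R
def K(f):
    fl=210/np.tan(np.radians(f["fov_y"]/2)); return np.array([[fl,0,f["cx"]],[0,fl,f["cy"]],[0,0,1.]])
def proj(f,P): return cv2.projectPoints(np.atleast_2d(P).astype(float),f["rvec"],f["tvec"],K(f),None)[0][:,0]
def tf(p,L,z): 
    c,s=np.cos(p[2]),np.sin(p[2]); L=np.array(L); xy=L@np.array([[c,s],[-s,c]])+p[:2]
    return np.c_[xy,np.full(len(L),z)]
def rot(s): return R.from_quat(np.array(s["orientation"])[[1,2,3,0]])
def wproj(f,s,P): # world -> wrist pixel
    t=(rot(s).inv().apply(np.atleast_2d(P)-s["eef_pos"]))
    T=np.linalg.inv(f["T_tool_cam"]); c=t@T[:3,:3].T+T[:3,3]
    th=np.arctan2(np.hypot(c[:,0],c[:,1]),c[:,2]); d=c[:,:2]/np.linalg.norm(c[:,:2],axis=1,keepdims=True)
    return d*th[:,None]*K(f)[0,0]+[f["cx"],f["cy"]]
E
python3 - <<'E'
from h import *
import pickle
from scipy.optimize import least_squares as ls
s,d=pickle.load(open("d0.pkl","rb"));A,B=d["scene"],d["side"]
# rack local: a = row index (length), b = pair index
L=[(0,-.052),(0,0),(0,.052)]
home=[(-.026,-.052),(-.026,0),(-.026,.052),(.026,-.052),(.026,0)]
hA=np.array([(260,170.5),(268,177),(276,184),(274.5,165.5),(282.5,173)])
Bl=[(-.026,0),(-.026,.052)];hB=np.array([(298.5,175),(298,183.5)])
best=None
for y0 in np.arange(0,6.3,.5):
  fun=lambda p:np.r_[(proj(A,tf(p,home,.085))-hA).ravel(),(proj(B,tf(p,Bl,.085))-hB).ravel(),(proj(A,tf(p,[(.026,.052)],p[3]))-[290.5,173.5]).ravel(),(proj(B,tf(p,[(.026,.052)],p[3]))-[316.5,177]).ravel()]
  r=ls(fun,[.5,-.2,y0,.105])
  if best is None or r.cost<best.cost:best=r
p=best.x;print("rack",p,best.cost,best.fun.round(1));print("proud",tf(p,[(.026,.052)],p[3]))
kA=np.array([(325.5,239),(341.2,250),(358.7,263.7)]);kB=np.array([(292.5,260.5),(293.8,277.5),(296,296.7)])
K3=[(0,-.062),(0,0),(0,.062)];best=None
for y0 in np.arange(0,6.3,.5):
  fun=lambda p:np.r_[(proj(A,tf(p,K3,.048))-kA).ravel(),(proj(B,tf(p,K3,.048))-kB).ravel()]
  r=ls(fun,[.5,.1,y0])
  if best is None or r.cost<best.cost:best=r
print("panel",best.x,best.cost,best.fun.round(1))
ax=rot(s).as_matrix();print(ax)
for n,px,z in(("spare",None,0),):
  pass
def ray(f,px,z):
  M=R.from_rotvec(f["rvec"]).as_matrix();c=-M.T@f["tvec"];v=M.T@np.linalg.inv(K(f))@[*px,1];return c+v*(z-c[2])/v[2]
print("spare",ray(A,(272,213),.075),"beaker",ray(A,(324,199),.07),"bottle",ray(A,(245,222),.15),"jar",ray(A,(421,306),.085))
E
```

```text
rack [ 0.53800916 -0.17360703  8.68730788  0.08656678] 630.8305344368365 [  0.3  12.1  -3.6  -2.5  -7.8 -17.1   2.2  18.6  -2.2   2.9  -0.5   7.9
  11.8  -5.7  -6.8  -5.8   5.9   5.7]
proud [[ 0.48379898 -0.19461313  0.08656678]]
panel [0.54873703 0.20724083 0.10893473] 1.0242398757617848 [-0.  -0.5  0.3  0.1  0.1 -1.  -0.2 -0.1  0.   0.2 -0.4  0.6]
[[-7.23377755e-04  3.54913426e-01 -9.34898891e-01]
 [ 2.10923839e-03 -9.34896515e-01 -3.54914156e-01]
 [-9.99997514e-01 -2.22866163e-03 -7.23136793e-05]]
spare [ 6.36057303e-01 -3.32011272e-04  7.50000000e-02] beaker [0.46664982 0.00992896 0.07      ] bottle [0.76237254 0.09729778 0.15      ] jar [0.54834005 0.4756093  0.085     ]
```

Panel fit is good. The rack assignment was mirrored, so I'll flip it.

```bash
python3 - <<'E'
from h import *
import pickle
from scipy.optimize import least_squares as ls
s,d=pickle.load(open("d0.pkl","rb"));A,B=d["scene"],d["side"]
home=[(.026,-.052),(.026,0),(.026,.052),(-.026,-.052),(-.026,0)]
hA=np.array([(260,170.5),(268,177),(276,184),(274.5,165.5),(282.5,173)])
Bl=[(.026,0),(.026,.052)];hB=np.array([(298.5,175),(298,183.5)])
P=[(-.026,.052)]
fun=lambda p:np.r_[(proj(A,tf(p,home,.085))-hA).ravel(),(proj(B,tf(p,Bl,.085))-hB).ravel(),(proj(A,tf(p,P,p[3]))-[290.5,173.5]).ravel(),(proj(B,tf(p,P,p[3]))-[316.5,177]).ravel()]
r=ls(fun,[.5,-.2,0,.105]);p=r.x
print("rack",p,r.cost,r.fun.round(1));t=tf(p,P,p[3])[0];print("proud",t)
print("home caps",tf(p,home,.085))
tgt=np.array([t[0],t[1],t[2]+.06])
print("to 60mm above, tool:",rot(s).inv().apply(tgt-s["eef_pos"]), "tool y yaw",np.arctan2(*rot(s).as_matrix()[:2,1][::-1]))
E
```

```text
rack [ 0.52538752 -0.18497656 -0.07521768  0.11919178] 112.13169111794724 [ 0.1 -2.8 -1.4 -2.4 -2.5 -2.2  0.  -1.3 -1.1 -2.1  1.4  8.5 -0.1  7.8
 -2.  -5.3 -0.2  4.8]
proud [ 0.50336867 -0.13116977  0.11919178]
home caps [[ 0.54740638 -0.23878334  0.085     ]
 [ 0.55131401 -0.18693037  0.085     ]
 [ 0.55522164 -0.13507741  0.085     ]
 [ 0.49555341 -0.23487571  0.085     ]
 [ 0.49946104 -0.18302274  0.085     ]]
to 60mm above, tool: [ 0.0590528  -0.37287498 -0.42402063] tool y yaw -1.2079739209854938
```

```bash
python3 - <<'E'
from h import *
import pickle
from scipy.optimize import least_squares as ls
s,d=pickle.load(open("d0.pkl","rb"));A,B=d["scene"],d["side"]
home=[(.026,-.052),(.026,0),(.026,.052),(-.026,-.052),(-.026,0)]
hA=np.array([(260,170.5),(268,177),(276,184),(274.5,165.5),(282.5,173)])
Bl=[(.026,0),(.026,.052)];hB=np.array([(298.7,185.4),(298.2,193.4)])
P=[(-.026,.052)]
fun=lambda p:np.r_[(proj(A,tf(p,home,.085))-hA).ravel(),(proj(B,tf(p,Bl,.085))-hB).ravel(),(proj(A,tf(p,P,p[3]))-[290.5,173.5]).ravel(),(proj(B,tf(p,P,p[3]))-[316.6,187]).ravel()]
r=ls(fun,[.5,-.2,0,.105]);p=r.x
print("rack",p,r.cost,r.fun.round(1));t=tf(p,P,p[3])[0];print("proud",t)
print("home caps",tf(p,home,.085))
tgt=np.array([t[0],t[1],t[2]+.06])
print("to 60mm above, tool:",rot(s).inv().apply(tgt-s["eef_pos"]), "tool y yaw",np.arctan2(*rot(s).as_matrix()[:2,1][::-1]))
E
```

```text
rack [ 0.52844549 -0.17206117 -0.00057009  0.10703778] 0.8075808301647094 [ 0.3 -0.4  0.  -0.2  0.1 -0.2 -0.2  0.5 -0.2 -0.5 -0.   0.3 -0.3  0.3
  0.1 -0.4 -0.1  0.4]
proud [ 0.50247514 -0.12004635  0.10703778]
home caps [[ 0.55441584 -0.22407598  0.085     ]
 [ 0.55444549 -0.17207599  0.085     ]
 [ 0.55447513 -0.120076    0.085     ]
 [ 0.50241585 -0.22404634  0.085     ]
 [ 0.5024455  -0.17204635  0.085     ]]
to 60mm above, tool: [ 0.07123087 -0.38356427 -0.42713225] tool y yaw -1.2079739209854938
```

Good fit, under 0.5 px: proud cap at (0.5025, -0.120, 0.107), round key at (0.549, 0.207, 0.048). I'll shut the gripper and travel to above the proud vial.

```bash
python3 -m pendant '0 -.02 -.02 0 0 0 -1; 0 -.05 -.055 0 0 0 -1; 0 -.085 -.095 0 0 0 -1; 0 -.12 -.134 0 0 0 -1; 0 -.155 -.173 0 0 0 -1; 0 -.19 -.212 0 0 0 -1; 0 -.225 -.25 0 0 0 -1; .01 -.26 -.29 0 0 0 -1; .02 -.295 -.329 0 0 0 -1; .03 -.325 -.362 0 0 0 -1' 10
python3 -m pendant '.01 -.03 -.033 0 0 0 -1; .025 -.05 -.055 0 0 0 -1; .037 -.058 -.064 0 0 0 -1; .04 -.0585 -.065 0 0 0 -1; .04 -.0585 -.065 0 0 0 -1; .04 -.0585 -.065 0 0 0 -1'
python3 - <<'E'
from h import *
from station import manip
s=manip.observe();f=manip.grab_frame("wrist");im=f["image"][:,:,::-1].copy()
print(s["time"],s["eef_pos"],s["ft_force"],s["gripper_width"])
print(rot(s).as_matrix().round(4))
t=np.array([.5025,-.120,.107]);print(rot(s).inv().apply(t-s["eef_pos"]))
for q in wproj(f,s,[t,[.5545,-.12,.085],[.5025,-.172,.085],[.5545,-.172,.085],s["eef_pos"]]): cv2.drawMarker(im,tuple(int(round(v)) for v in q),(0,0,255),0,12,1); print(q)
cv2.imwrite("pics/w1.png",im)
E
```

```text
time: 1.15
eef_pos: [0.4566, -0.2099, 0.2118]
orientation: [0.128, 0.696, 0.127, -0.695]
ft_force: [0.6, -1.0, 0.1]
gripper_width: 0.0102
time: 1.75
eef_pos: [0.4958, -0.1353, 0.1722]
orientation: [0.127, 0.696, 0.127, -0.696]
ft_force: [-0.5, 0.7, 0.3]
gripper_width: 0.0006
1.75 [ 0.49582339 -0.13534891  0.172191  ] [-0.48596702  0.68372154  0.32214971] 0.0006336481493587508
[[ 2.000e-04  3.536e-01 -9.354e-01]
 [-6.000e-04 -9.354e-01 -3.536e-01]
 [-1.000e+00  6.000e-04  0.000e+00]]
[ 0.0651833  -0.01203813 -0.01167275]
[257.12257503 201.83782272]
[283.91884452 128.06800556]
[323.3014092  218.07882479]
[350.08717393 154.41704047]
[274.85174871 257.87855529]
```

View pics/w1.png

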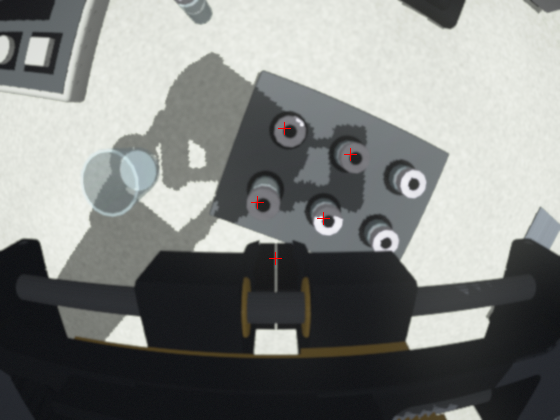

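The wrist view shows the proud cap at (262,204) and the markers within about 5 px (2–3 mm) of the caps. I'll take the average and descend.

```bash
python3 -m pendant '.0 -.005 -.006 0 0 0 -1; .005 -.0107 -.0115 0 0 0 -1; .02 -.0107 -.0115 0 0 0 -1; .04 -.0107 -.0115 0 0 0 -1; .052 -.0107 -.0115 0 0 0 -1; .055 -.0107 -.0115 0 0 0 -1; .055 -.0107 -.0115 0 0 0 -1; .055 -.0107 -.0115 0 0 0 -1; .055 -.0107 -.0115 0 0 0 -1'
python3 - <<'E'
from h import *
from station import manip
out=[]
s=manip.observe()
print(s["eef_pos"],s["ft_force"])
for n,(x,y,w,h) in {"scene":(240,130,100,75),"side":(270,140,100,75)}.items():
    f=manip.grab_frame(n);im=cv2.resize(f["image"][y:y+h,x:x+w,::-1],None,fx=4,fy=4,interpolation=cv2.INTER_CUBIC);out.append(im)
cv2.imwrite("pics/c2.png",np.hstack(out))
E
```

```text
time: 2.7
eef_pos: [0.5037, -0.1202, 0.1177]
orientation: [0.128, 0.696, 0.127, -0.695]
ft_force: [-0.6, -0.0, 0.1]
gripper_width: 0.0005
[ 0.50371195 -0.12017347  0.11772934] [-0.57733933 -0.0304294   0.08163705]
```

View pics/c2.png

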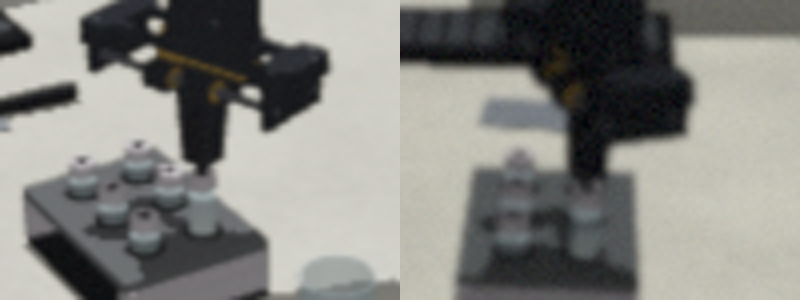

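Both views show the fingertips centred over the proud cap and clear of the neighbours. Pressing slowly.

```bash
python3 -m pendant '.003 0 0 0 0 0 -1; .006 0 0 0 0 0 -1; .009 0 0 0 0 0 -1; .012 0 0 0 0 0 -1; .014 0 0 0 0 0 -1; .016 0 0 0 0 0 -1; .018 0 0 0 0 0 -1; .018 0 0 0 0 0 -1'
python3 -m pendant '.002 0 0 0 0 0 -1; .004 0 0 0 0 0 -1; .006 0 0 0 0 0 -1; .008 0 0 0 0 0 -1; .010 0 0 0 0 0 -1;  .010 0 0 0 0 0 -1; .010 0 0 0 0 0 -1'
```

```text
time: 3.6
eef_pos: [0.503, -0.1199, 0.0987]
orientation: [0.128, 0.696, 0.128, -0.695]
ft_force: [-0.8, -0.1, 3.5]
gripper_width: 0.0005
time: 4.3
eef_pos: [0.5029, -0.1199, 0.0886]
orientation: [-0.128, -0.695, -0.128, 0.696]
ft_force: [-0.1, -0.5, 2.6]
gripper_width: 0.0004
```

```bash
python3 -m pendant '.001 0 0 0 0 0 -1; .002 0 0 0 0 0 -1; .002 0 0 0 0 0 -1; .002 0 0 0 0 0 -1'
python3 -m pendant '.0005 0 0 0 0 0 -1; .001 0 0 0 0 0 -1; .001 0 0 0 0 0 -1; .001 0 0 0 0 0 -1'
python3 -m pendant '.0005 0 0 0 0 0 -1; .0005 0 0 0 0 0 -1; .0005 0 0 0 0 0 -1'
```

```text
time: 4.7
eef_pos: [0.5029, -0.1199, 0.0868]
orientation: [-0.128, -0.695, -0.128, 0.696]
ft_force: [-1.0, 0.5, 2.6]
gripper_width: 0.0002
time: 5.1
eef_pos: [0.5029, -0.1199, 0.0858]
orientation: [-0.128, -0.696, -0.128, 0.696]
ft_force: [-0.6, 1.0, 3.4]
gripper_width: 0.0003
time: 5.4
eef_pos: [0.5029, -0.1199, 0.0853]
orientation: [-0.128, -0.695, -0.128, 0.696]
ft_force: [-0.2, 0.7, 3.7]
gripper_width: 0.0002
```

```bash
python3 -m pendant '.0005 0 0 0 0 0 -1; .0005 0 0 0 0 0 -1; .0005 0 0 0 0 0 -1'
python3 -m pendant '.0005 0 0 0 0 0 -1; .0005 0 0 0 0 0 -1; .0005 0 0 0 0 0 -1'
```

```text
time: 5.7
eef_pos: [0.5029, -0.1199, 0.0848]
orientation: [-0.128, -0.695, -0.128, 0.696]
ft_force: [0.4, -0.8, 3.7]
gripper_width: 0.0004
time: 6.0
eef_pos: [0.5031, -0.1199, 0.0845]
orientation: [0.128, 0.696, 0.128, -0.695]
ft_force: [-1.1, 0.5, 4.7]
gripper_width: 0.0004
```

```bash
python3 -m pendant '.0005 0 0 0 0 0 -1; .0005 0 0 0 0 0 -1; .0005 0 0 0 0 0 -1'
python3 -m pendant '.0004 0 0 0 0 0 -1; .0004 0 0 0 0 0 -1; .0004 0 0 0 0 0 -1'
```

```text
time: 6.3
eef_pos: [0.5031, -0.12, 0.0843]
orientation: [0.128, 0.696, 0.128, -0.695]
ft_force: [-1.8, 0.6, 7.0]
gripper_width: 0.0007
time: 6.6
eef_pos: [0.5032, -0.12, 0.084]
orientation: [0.128, 0.696, 0.127, -0.695]
ft_force: [-2.1, 1.1, 6.9]
gripper_width: 0.0008
```

```bash
python3 -m pendant '.0005 0 0 0 0 0 -1; .0005 0 0 0 0 0 -1; .0005 0 0 0 0 0 -1'
python3 -m pendant '-.003 0 0 0 0 0 -1; -.01 0 0 0 0 0 -1; -.03 0 0 0 0 0 -1; -.06 0 0 0 0 0 -1; -.09 0 0 0 0 0 -1; -.11 0 0 0 0 0 -1; -.11 0 0 0 0 0 -1; -.11 0 0 0 0 0 -1'
python3 - <<'E'
from h import *
from station import manip
out=[]
s=manip.observe()
print(s["eef_pos"],s["ft_force"],s["q"])
for n,(x,y,w,h) in {"scene":(240,145,80,60),"side":(270,160,80,60)}.items():
    f=manip.grab_frame(n);im=cv2.resize(f["image"][y:y+h,x:x+w,::-1],None,fx=5,fy=5,interpolation=cv2.INTER_CUBIC)
    for q in proj(f,[[.5025,-.12,.085]]): cv2.circle(im,tuple(int(v) for v in (q-[x,y]+.5)*5),3,(0,0,255),-1)
    out.append(im)
cv2.imwrite("pics/c3.png",np.hstack(out))
k=np.array([.5487,.2072,.048]);print("key rel",rot(s).inv().apply(k-s["eef_pos"]))
E
```

```text
time: 6.9
eef_pos: [0.5033, -0.12, 0.0838]
orientation: [0.128, 0.696, 0.127, -0.695]
ft_force: [-2.5, 1.1, 8.5]
gripper_width: 0.0008
time: 7.7
eef_pos: [0.5027, -0.1199, 0.1925]
orientation: [-0.128, -0.695, -0.128, 0.696]
ft_force: [0.2, 0.3, -0.3]
gripper_width: 0.0006
[ 0.50269918 -0.11989033  0.19245723] [ 0.16743825  0.31818725 -0.2548693 ] [-2.82298504e-01 -1.32179594e-03  1.99002010e+00 -3.51946043e-05
  1.15298532e+00  9.25691423e-01]
key rel [ 0.14445098 -0.2894661  -0.15910795]
```

View pics/c3.png

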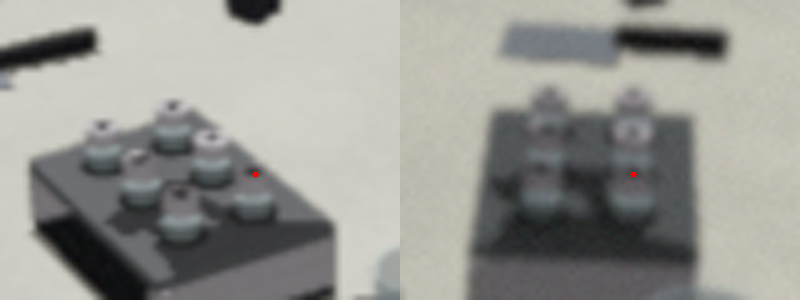

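In both views the vial is now level with the others, and its cap centre falls on the 85 mm prediction. On to the key, at height.

```bash
python3 -m pendant '0 -.02 -.011 0 0 0 -1; 0 -.05 -.028 0 0 0 -1; 0 -.09 -.05 0 0 0 -1; 0 -.13 -.072 0 0 0 -1; 0 -.17 -.094 0 0 0 -1; 0 -.21 -.116 0 0 0 -1; .01 -.25 -.138 0 0 0 -1; .03 -.28 -.154 0 0 0 -1; .05 -.289 -.159 0 0 0 -1; .06 -.289 -.159 0 0 0 -1'
python3 -m pendant '.02 0 .03 0 0 0 -1; .02 0 .03 0 0 0 -1; .02 0 .03 0 0 0 -1'
python3 - <<'E'
from h import *
from station import manip
s=manip.observe();f=manip.grab_frame("wrist");im=f["image"][:,:,::-1].copy()
k=np.array([.5487,.2072,.048])
print(s["time"],s["eef_pos"],s["ft_force"],"rel",rot(s).inv().apply(k-s["eef_pos"]))
for q in wproj(f,s,np.r_[tf([.5487,.2072,.109],[(0,-.062),(0,0),(0,.062)],.048),[s["eef_pos"]]]): cv2.drawMarker(im,tuple(int(round(v)) for v in q),(0,0,255),0,12,1); print(q)
cv2.imwrite("pics/w4.png",im)
E
```

```text
time: 8.8
eef_pos: [0.5465, 0.2077, 0.1288]
orientation: [-0.129, -0.693, -0.128, 0.698]
ft_force: [-0.5, -0.1, -0.6]
gripper_width: 0.0
time: 9.1
eef_pos: [0.5199, 0.1948, 0.1117]
orientation: [-0.127, -0.695, -0.127, 0.696]
ft_force: [-0.0, -0.9, 0.1]
gripper_width: 0.0004
9.1 [0.51985144 0.19482322 0.11169562] [-0.00976822 -0.85732088  0.07694459] rel [ 0.06361342 -0.00136635 -0.03152812]
[361.23151904 196.28951468]
[272.90471797 173.04297604]
[182.49321642 150.98835795]
[274.85308816 257.87683967]
```

View pics/w4.png

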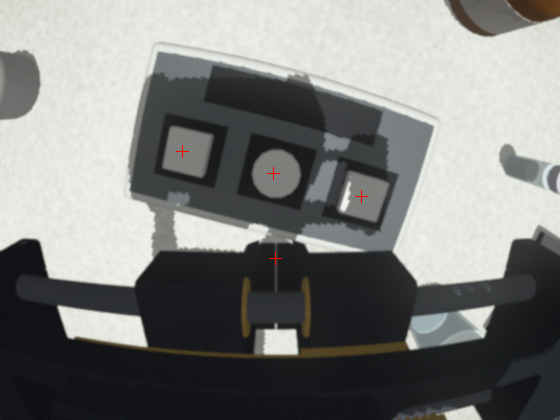

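The round key is at about (276,173), within 2 mm of the prediction. Moving over it and down to just above, then pressing in small steps.

```bash
python3 -m pendant '.0 -.0005 -.02 0 0 0 -1; .01 -.0005 -.031 0 0 0 -1; .03 -.0005 -.031 0 0 0 -1; .047 -.0005 -.031 0 0 0 -1; .054 -.0005 -.031 0 0 0 -1; .054 -.0005 -.031 0 0 0 -1; .054 -.0005 -.031 0 0 0 -1'
python3 -m pendant '.003 0 0 0 0 0 -1; .006 0 0 0 0 0 -1; .008 0 0 0 0 0 -1; .010 0 0 0 0 0 -1; .010 0 0 0 0 0 -1; .010 0 0 0 0 0 -1'
```

```text
time: 9.85
eef_pos: [0.5511, 0.2077, 0.0601]
orientation: [0.127, 0.696, 0.128, -0.695]
ft_force: [0.6, -0.0, 1.1]
gripper_width: 0.0007
time: 10.45
eef_pos: [0.5497, 0.2075, 0.0488]
orientation: [-0.128, -0.695, -0.128, 0.696]
ft_force: [0.3, 1.1, 0.7]
gripper_width: 0.0006
```

```bash
python3 -m pendant '.001 0 0 0 0 0 -1; .002 0 0 0 0 0 -1; .003 0 0 0 0 0 -1; .003 0 0 0 0 0 -1'
python3 -m pendant '.001 0 0 0 0 0 -1; .002 0 0 0 0 0 -1; .002 0 0 0 0 0 -1; .002 0 0 0 0 0 -1'
```

```text
time: 10.85
eef_pos: [0.55, 0.2076, 0.0462]
orientation: [0.128, 0.696, 0.128, -0.695]
ft_force: [-0.8, 0.3, 3.2]
gripper_width: 0.0006
time: 11.25
eef_pos: [0.55, 0.2076, 0.0443]
orientation: [0.128, 0.696, 0.128, -0.695]
ft_force: [-1.0, 1.0, 4.6]
gripper_width: 0.0003
```

```bash
python3 -m pendant '.001 0 0 0 0 0 -1; .0018 0 0 0 0 0 -1; .0018 0 0 0 0 0 -1; .0018 0 0 0 0 0 -1'
python3 -m pendant '-.003 0 0 0 0 0 -1; -.008 0 0 0 0 0 -1; -.02 0 0 0 0 0 -1; -.05 0 0 0 0 0 -1; -.09 0 0 0 0 0 -1; -.12 0 -.0 0 0 0 -1; -.12 0 .06 0 0 0 -1; -.12 0 .06 0 0 0 -1; -.12 0 .06 0 0 0 -1'
python3 - <<'E'
from h import *
from station import manip
out=[]
s=manip.observe();print(s["time"],s["eef_pos"],s["ft_force"])
for n in("scene","side"):
    im=manip.grab_frame(n)["image"][100:370,160:460,::-1]
    out.append(cv2.resize(im,None,fx=1.33,fy=1.33,interpolation=cv2.INTER_CUBIC))
cv2.imwrite("pics/c5.png",np.hstack(out))
E
```

```text
time: 11.65
eef_pos: [0.55, 0.2076, 0.0427]
orientation: [0.128, 0.696, 0.128, -0.695]
ft_force: [-2.1, -1.2, 6.3]
gripper_width: 0.0007
time: 12.55
eef_pos: [0.4919, 0.1856, 0.162]
orientation: [-0.128, -0.695, -0.128, 0.696]
ft_force: [0.2, -0.4, -0.7]
gripper_width: 0.0007
12.55 [0.49189927 0.18562027 0.16195687] [ 0.16127064 -0.40550807 -0.67035481]
```

View pics/c5.png

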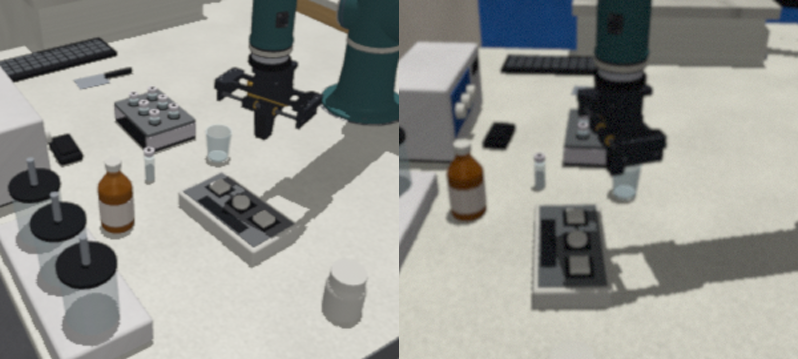

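All six vials are level, the key is up and the bench is undisturbed. The arm is clear, so I'm handing in.

```bash
python3 -c "
from station import manip
manip.finish_job();print(manip.observe()['time'])"
```

```text
the job is handed in; nothing more can be done
the job is handed in; nothing more can be done
```

The job is done and handed in. I pressed the proud vial home first, then pressed the round key and let it come back up. No verdict was reported.

- **Vial:** it was the robot-side vial nearest the panel. I pushed it down with shut fingertips until the cushion resisted at 8.5 N, with the fingertips at 83.8 mm. After I backed off, both fixed cameras showed its cap level with the others.
- **Round key:** it is the middle key. I pressed it to 42.7 mm against its 48 mm top. The force was 6.3 N, above the 5 N at which it counts as pressed. After I withdrew, it looked level with the square keys.
- **Last checks:** the wrist force was back near zero with the arm clear. By eye, everything else on the bench stood where it had been, and about 12.6 s had passed on the robot's clock.
- **Disagreements:** the wrist camera and the fixed cameras differed by 2–3 mm, about the stated calibration error. My first rack fit was wrong because I mislabelled points, and I corrected it before moving. The travel suggests the key went down about 5 mm and the force suggests about 3.6 mm, but both are past the 2.5 mm press point.

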